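Test the counter scanner and counter-hold its mounting bolt

TASK

The barcode scanner has just been set up on its bracket. Squeeze its orange trigger fully home against the grip, let it spring back and let go of the scanner; then reach down into the narrow gap behind the bracket's front plate, grip the hidden T-shaped bolt head across its two side flats so that it stands upright, and keep it from turning, so that a colleague can tighten the nut in front. Finish while still holding the bolt head, and leave the boxes, bottles and pen around where they are.

Things in the scene. Friction and masses are not known exactly. Their poses are not given: they have to be found in the camera images.
- mount: Whole scanner mount, fixed: dark base plate 170 x 270 x 8 mm with a U bracket on its -y part and a grey scanner head (x -78 to 33, y 12 to 78 mm, top z 108 mm). Origin on the worktop under the mount's middle; x from the front (window, nut) to the back, y towards the scanner's grip, z up; position and yaw vary. An arm outside the front plate joins bracket and head.
- grip_point (a point): Fixed point on the rubber back of the scanner's pistol grip, opposite the trigger (mount x 22, y 112, z 75 mm). The grip lies level along the mount's y and spans x -12 to 22, y 72 to 194, z 58 to 92 mm (pommel at its end 38 mm high). Nothing stands above it, or just before or behind it, so fingers from above can straddle grip and trigger.
- trigger_blade: Orange trigger, a blade 10 mm thick, 46 mm long (mount y 83 to 129), 26 mm high (z 62 to 88). Origin on its upright hinge axis at mount x -24, y 80, z 75 mm. At rest its front face is at mount x = -31 mm, so trigger and grip together are 53 mm thick; squeezing moves it towards +x.
- trigger_point (a point): Fixed point at the middle of the trigger's front face at rest (mount x = -31, y = 112, z = 75 mm).
- trigger (a joint): Trigger angle, rad: 0 at rest, 0.22 fully squeezed (7 mm of travel at trigger_point, where it takes about 2.5 N at the start and 6 N at the end); it springs back by itself.
- bolt_head: Steel T-bolt head in the form of an upright bar, 12 mm thick across its two side flats (along the mount's y), 30 mm tall, 16 mm along the bolt, in the bracket's gap: its near face is 12 mm behind the front plate (a brass bush, 20 mm in diameter, lies between), its far face 20 mm before the rear plate. Origin at its centre, x along the bolt = the mount's x.
- bolt_point (a point): Fixed point at the centre of the bolt head: mount x = -4, y = -80, z = 75 mm, 33 mm below the plates' tops; its axes are the mount's.
- gap_top (a point): Fixed point at the top of the bracket's gap, right above the gap's middle (mount x 0, y -80, z 108 mm). The gap lies between two grey upright plates 6 mm thick and 110 mm wide in y (y -135 to -25): 48 mm clear in x (inner faces at x -24 and 24 mm), open at the top and both ends.
- bolt (a joint): Bolt angle, rad, about the mount's x: 0 when the head's bar stands upright, its flats facing the mount's +y and -y; positive: its top leans to -y; range -0.3 to 0.6. Free, it leans somewhere between 0.14 and 0.34; a springy washer (0.3 N m/rad) and light friction (0.03 N m) turn it back there if let go. Jaws closing along the mount's y on the middle of the flats bring it to 0.
- med_box_6: white and blue medicine carton lying flat, 50x105x30 mm, in front of the scanner's window; a bystander, loose, to be left alone. Origin at the centre of its underside.
- tablet_bottle_41: white tablet bottle, 30 mm across, 65 mm tall, standing behind the mount; a bystander, loose, to be left alone. Origin at the centre of its underside.
- ball_pen: red ball pen, 138 mm long, 10 mm thick, lying behind the scanner's grip; a bystander, loose, to be left alone. Origin at the centre of its underside.
- med_box_5: white and green medicine carton, 35x90x52 mm, to the right of the mount; a bystander, loose, to be left alone. Origin at the centre of its underside.
- tablet_bottle_40: white tablet bottle, 33 mm across, 72 mm tall, to the right of the mount; a bystander, loose, to be left alone. Origin at the centre of its underside.
- tablet_bottle_43: white tablet bottle, 37 mm across, 82 mm tall, to the right of the mount; a bystander, loose, to be left alone. Origin at the centre of its underside.

How it is judged:
On the way, in this order (a step that is already met when the one before it is completed fails the run):
1. the trigger is squeezed home, fingers astride trigger and grip (value of joint trigger above 0.18 rad and contact force between the fingers and trigger_blade above 1 N and x of the grasp point in the frame of trigger_point above 0.008 m and x of the grasp point in the frame of grip_point below -0.008 m), for 0.2 s.
2. the trigger has sprung back and the scanner is let go (value of joint trigger below 0.03 rad and contact force between the fingers and mount below 0.1 N), for 0.2 s.
3. the bolt head is gripped upright and held still (value of joint bolt between -0.08 and 0.08 rad and velocity of joint bolt between -0.1 and 0.1 rad/s and contact force between the fingers and bolt_head above 6 N and distance between the grasp point and bolt_point below 0.03 m and y of the grasp point in the frame of bolt_point between -0.01 and 0.01 m and value of joint trigger below 0.03 rad), for 0.5 s.
At the end, for the whole second after the job is handed in: The bolt head lies between the fingers (within 10 mm sideways and 30 mm in all of the grasp point), is gripped with more than 6 N, stands upright within 0.08 rad and does not turn; the trigger is back at rest (under 0.03 rad). The program ends holding (all of step 3); the arm keeps its last pose, push and grip.
It fails at once if a bystanding box, bottle or pen is moved more than 30 mm (distance of any of med_box_6, tablet_bottle_41, ball_pen, med_box_5, tablet_bottle_40, tablet_bottle_43 from where it was at the start of the episode above 0.03 m).
It fails at once if a bottle is tipped over (angle between any of tablet_bottle_40, tablet_bottle_41, tablet_bottle_43's own z axis and vertical above 0.5 rad).
It also fails if it takes over 38 s, if anything falls off the work surface, if the arm or the gripper's body presses on something with over 40 N, if the wrist force passes 120 N, or if a joint passes its speed limit or range.

ROBOT

A 7-joint arm with a two-finger parallel gripper is mounted at the origin on a cart in front of the work surface, level with it; the furniture and walls round the work are solid. World frame = base frame: x ahead of the robot, y to its left, z up, the work surface at z = 0. Lengths are in m, angles in rad, forces in N, time in s.
With the tool pointing down it reaches from about 0.4 to 0.85 m from the base axis. Payload 10.4 kg.
Tool frame: the origin (TCP) lies between the finger pads; the fingertips stand 22 mm ahead of it and the grasp point (between the pads) lies 3 mm ahead of it; z points along the fingers, y is the line along which they close (so a half turn about z gives the same grasp; the last joint's range is limited). The gripper opens to 85 mm and grips with 20 to 120 N. Pads are 22 mm wide; open, the fingers measure 114 mm over their backs; the gripper's body (76 mm by 85 mm) begins 54 mm behind the grasp point. The pads swing forward as they close: fully open they stand 13 mm farther back than shut.
Start: joints at [-1.193, 0.332, -0.065, 1.46, 0.022, 1.35, -0.088], TCP at [0.244, 0.575, 0.253] pointing down, gripper open.
Joint ranges: [-2.6, 2.6], [-0.5, 2.12], [-1.47, 1.34], [0.16, 2.42], [-1.27, 4.41], [0.06, 2.06], [-2.6, 2.6]. Speed limits (rad/s): [2.22, 2.22, 2.79, 2.79, 3.14, 3.14, 3.14].

INTERFACE

Orientations are given as a unit quaternion [x, y, z, w].
In Python, from workcell import manip, camera, ticket, boxes_of, outline_of gives the robot as it stands.
- The arm moves only by the tool carry_out, never from a script. Its argument "deltas" is a list of rows, each a list of 5 numbers: the shift along the tool's x, y, z as a fraction of full scale, then the turn about the tool's z as a fraction of full scale, then the opening, from -1 (shut) to 1 (fully open), so that 0 is half open. In form: [[tx, ty, tz, spin, gripper], ...]. A call has 1 to 20 rows; each row is the pose to reach, as a shift and turn from the pose commanded when the call began, along the tool's axes at that moment; what a row does not reach only later rows make up. Full scale, the value 1, is 150 mm for a shift and 30 degrees for a turn. A row lasts 1/8 s, in which the tool goes at most 62.5 mm and 10.7 degrees, less where a joint would pass 70% of its speed; a pose out of reach is approached as far as the arm can. A call with a number of a shift or a turn outside -1 to 1 is refused whole. A call with a gripper value outside its range is refused whole. The fingers move at their own pace and stop on an object; "force" is the grip in N (left out, the last holds). Time passes only in rows, so rows that repeat a pose let the fingers close. It gives the time, the measured TCP pose, the force, the opening and the grip force at its end, in the units of the state.
- manip.get_obs(): the state, without advancing time (a new reading comes with each control period).
- camera(name): name is "scene" or "top" or "wrist"; returns a dict with "img" (384x512x3 uint8, red, green, blue), "depth" (384x512 float32, m along the optical axis (not along the pixel's ray), 0 where there is no reading), "vertical_fov" (degrees; the focal length in pixels is half the picture's height over the tangent of half this angle, whatever the lens; pixels are square), "cx", "cy" (the principal point, pixels), "R" (3x3) and "t" (3): a world point X has camera coordinates R X + t. Camera axes: x right, y down, z forward; pixel columns grow to the right and rows downward; lengths in m; the calibration is good to about 2 mm. A picture is of the moment at which its call begins.
- ticket.hand_in(): hands the job in; it is judged then, once.
Trained networks look in a picture, given as the dict that the camera call returned (one of the last four; its "shot" number tells which), for a name from the list of things; names that differ only in an ending like _2 or _b are one class to them, and where a whole thing is asked for, a point or a joint stands for the part that bears it (a point fixed in the world has none). Each returns a list of dicts, best first, with "conf" (0 to 1); they miss things now and then, are a little off and sometimes report something else, mostly with a low value. They report only what shows in the picture. A call takes as long as a camera call.
- boxes_of(query, picture): "position" ([x, y, z] in m, in world coordinates, good to about 4 mm: the middle of the surface that is visible of it).
- outline_of(query, picture): "region" (384x512 bool, what is visible of it).
The state is a dict: "clock": time; "joint_pos": joint angles; "joint_velocities": joint speeds; "tau": joint torques, N m; "position": TCP position; "ee_rot": TCP orientation; "ft_force": force on the tool from outside, world axes, zero at the start; "torque": the same for the moment, N m; "grip_width": opening from 0.0 (shut) to 1.0 (fully open); "grasp_force": force on a finger pad.
Only numpy, scipy, OpenCV 4.12 (cv2) and the standard library are available. Lean on these libraries where they do the work, as an engineer would, in place of code of your own. Each camera call takes 0.05 s, during which the arm holds its last target. There are 200 camera calls.

## Working session

There is one attempt and no reset: what is moved stays moved. The work goes in short steps, Python scripts to look and compute and a tool call to move; the robot and the scene stay as the last step left them, time stands still between calls to the robot, and variables do not carry over. Pictures are saved under pics/ and viewed, at most 10 in all, crops included, and the job is handed in when it is done.

Besides the shell and the picture viewer there is one more tool, called after "Request:" as name([rows], argument=value, ...), one row to a line, values as JSON. carry_out: Moves the arm, as the interface text tells. Its arguments: {"type":"object","properties":{"deltas":{"type":"array","items":{"type":"array","items":{"type":"number"}}},"force":{"type":"number"}},"required":["deltas"]}

```bash
mkdir -p pics; cat > h.py <<'E'
import numpy as np, cv2
from workcell import manip, camera, ticket, boxes_of, outline_of
def cloud(p):
    d=p["depth"]; f=d.shape[0]/2/np.tan(np.radians(p["vertical_fov"])/2)
    v,u=np.indices(d.shape); c=np.stack([(u-p["cx"])/f*d,(v-p["cy"])/f*d,d],-1)
    return (c-np.array(p["t"]))@np.array(p["R"])
def save(p,n): cv2.imwrite("pics/"+n,p["img"][:,:,::-1])
E
python3 - <<'E'
from h import *
o=manip.get_obs(); print(o["position"],o["ee_rot"],o["grip_width"],o["clock"])
ims=[]
for n in ["top","scene"]:
    p=camera(n); ims.append(p["img"])
    X=cloud(p)
    for q in ["mount","trigger_blade","bolt_head","med_box_6","tablet_bottle_41","ball_pen","med_box_5"]:
        print(n,q,[(np.round(b["position"],3).tolist(),round(b["conf"],2)) for b in boxes_of(q,p)[:3]])
    r=outline_of("mount",p)
    if r:
        m=r[0]["region"]&(p["depth"]>0); P=X[m]
        for lo,hi in [(.1,.115),(.003,.013)]:
            Q=P[(P[:,2]>lo)&(P[:,2]<hi)]
            if len(Q)>10: print(lo,len(Q),Q.mean(0),cv2.minAreaRect(Q[:,:2].astype(np.float32)*1000))
    np.savez(n+".npz",X=X,img=p["img"],m=r[0]["region"] if r else 0)
cv2.imwrite("pics/a.png",cv2.resize(np.vstack(ims)[:,:,::-1],(448,600)) if 0 else cv2.resize(np.hstack(ims)[:,:,::-1],(800,300)))
cv2.imwrite("pics/top.png",ims[0][:,:,::-1])
E
```

```text
[0.24372351 0.57514253 0.25250529] [ 1.99041866e-01  9.79990719e-01 -7.17438134e-04 -1.04008853e-04] 0.9992710980802246 0.0
top mount [([0.56, 0.022, 0.013], 0.71)]
top trigger_blade []
top bolt_head [([0.54, 0.12, 0.083], 0.46)]
top med_box_6 [([0.443, -0.266, 0.05], 0.86), ([0.418, 0.047, 0.029], 0.73)]
top tablet_bottle_41 [([0.51, -0.254, 0.069], 0.67), ([0.553, -0.235, 0.078], 0.67), ([0.673, 0.004, 0.06], 0.54)]
top ball_pen [([0.676, 0.202, 0.0], 0.68)]
top med_box_5 [([0.443, -0.266, 0.05], 0.86), ([0.418, 0.047, 0.029], 0.73)]
0.1 1198 [0.54837519 0.0372285  0.10450491] ((547.8477172851562, -7.0928802490234375), (106.68620300292969, 213.99945068359375), 2.629732370376587)
0.003 3485 [0.56751241 0.00726166 0.00741411] ((568.7149658203125, 47.49971008300781), (168.32200622558594, 335.92822265625), 1.7154932022094727)
scene mount [([0.541, 0.036, 0.068], 0.7)]
scene trigger_blade [([0.536, 0.123, 0.084], 0.71)]
scene bolt_head [([0.565, -0.064, 0.087], 0.63)]
scene med_box_6 [([0.442, -0.261, 0.052], 0.95), ([0.417, 0.042, 0.031], 0.88)]
scene tablet_bottle_41 [([0.544, -0.234, 0.057], 0.93), ([0.676, 0.006, 0.046], 0.69), ([0.511, -0.252, 0.052], 0.68)]
scene ball_pen [([0.679, 0.201, 0.012], 0.7), ([0.568, -0.067, 0.092], 0.53)]
scene med_box_5 [([0.442, -0.261, 0.052], 0.95), ([0.417, 0.042, 0.031], 0.88)]
0.1 1552 [0.54907553 0.03529819 0.10547624] ((549.04736328125, -8.052825927734375), (108.07428741455078, 217.09786987304688), 2.2651779651641846)
0.003 3162 [0.53904155 0.02349776 0.00841414] ((572.83349609375, 12.953468322753906), (174.25689697265625, 269.5390319824219), 1.8982107639312744)
```

View pics/top.png

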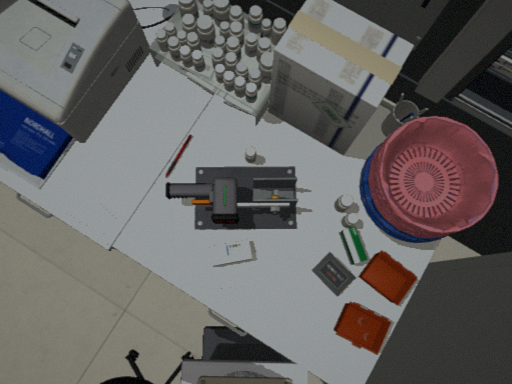

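View pics/a.png

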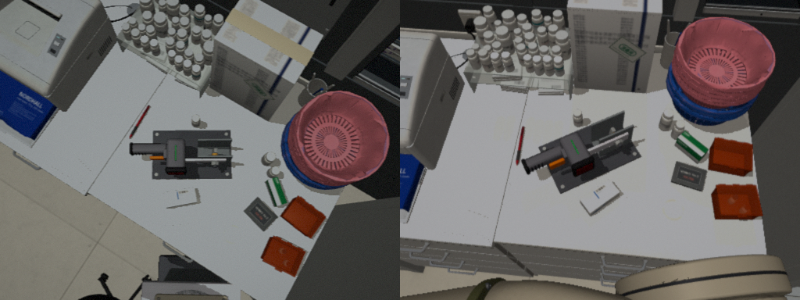

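The top view shows the mount nearly axis-aligned (yaw about +2.2°, origin about (0.570, 0.021)). The grip is at about pixel (190,190) and the gap at (275,195). The bystanders are clear of the approach, so I'm moving above the grip.

Request:
carry_out([
  [-0.776,-0.475,0,0.54,1],
  [-0.776,-0.475,0,0.54,1],
  [-0.776,-0.475,0,0.54,1],
  [-0.776,-0.475,0,0.54,1],
])

```text
clock: 1.4
position: [0.3235, 0.4643, 0.2536]
ee_rot: [0.335, 0.942, 0.0, -0.0]
ft_force: [-0.3, 0.0, 0.5]
grip_width: 1.0
grasp_force: 0.0
```

Request:
carry_out([
  [-0.878,-0.239,0,0.54,1],
  [-0.878,-0.239,0,0.54,1],
  [-0.878,-0.239,0,0.54,1],
  [-0.878,-0.239,0,0.54,1],
])

```text
clock: 1.9
position: [0.402, 0.3548, 0.2533]
ee_rot: [0.464, 0.886, 0.0, -0.0]
ft_force: [0.4, 0.2, -0.3]
grip_width: 0.999
grasp_force: 0.0
```

Request:
carry_out([
  [-0.909,0.015,0,0.54,1],
  [-0.909,0.015,0,0.54,1],
  [-0.909,0.015,0,0.54,1],
  [-0.909,0.015,0,0.54,1],
])

```text
clock: 2.4
position: [0.4813, 0.2446, 0.2531]
ee_rot: [0.583, 0.812, 0.0, -0.0]
ft_force: [-0.3, 0.3, -0.1]
grip_width: 0.998
grasp_force: 0.0
```

Request:
carry_out([
  [-0.869,0.268,0,0.54,1],
  [-0.869,0.268,0,0.54,1],
  [-0.869,0.268,0,0.54,1],
  [-0.869,0.268,0,0.54,1],
])

```text
clock: 2.9
position: [0.5609, 0.1341, 0.2529]
ee_rot: [0.692, 0.722, -0.0, -0.001]
ft_force: [-0.8, 0.5, 0.2]
grip_width: 0.999
grasp_force: 0.0
```

```bash
python3 - <<'E'
from h import *
o=manip.get_obs(); print(o["position"],o["ee_rot"])
p=camera("wrist"); save(p,"w1.png"); X=cloud(p); np.savez("w1.npz",X=X,img=p["img"],d=p["depth"])
for q in ["trigger_blade","bolt_head"]:
    r=outline_of(q,p)
    for e in r[:2]:
        Q=X[e["region"]&(p["depth"]>0)]
        print(q,e["conf"],len(Q),Q.mean(0).round(4),np.percentile(Q,[3,97],axis=0).round(4).tolist())
r=outline_of("mount",p)
M=r[0]["region"]&(p["depth"]>0)
P=X[M]; Z=P[:,2]
for lo,hi in [(.1,.115),(.084,.096),(.003,.013)]:
    Q=P[(Z>lo)&(Z<hi)]; 
    if len(Q)>10: print(lo,len(Q),np.percentile(Q,[1,99],axis=0).round(4).tolist(),cv2.minAreaRect(Q[:,:2].astype(np.float32)*1000))
E
```

```text
[0.56086167 0.13411351 0.25286451] [ 6.91920919e-01  7.21973090e-01 -1.17569805e-04 -5.33716977e-04]
trigger_blade 0.94 515 [0.544  0.1239 0.0851] [[0.5389, 0.1017, 0.0719], [0.5489, 0.1462, 0.0895]]
bolt_head 0.56 212 [ 0.5717 -0.0559  0.0736] [[0.5643, -0.0581, 0.0624], [0.5789, -0.0533, 0.084]]
bolt_head 0.5 25910 [0.5705 0.0588 0.0538] [[0.4965, -0.0966, 0.0068], [0.6517, 0.1944, 0.1072]]
0.1 5852 [[0.4965, -0.0247, 0.1003], [0.6016, 0.0958, 0.1088]] ((549.3488159179688, 31.13857650756836), (107.96709442138672, 139.76036071777344), 2.0430307388305664)
0.084 5450 [[0.5083, -0.0377, 0.0847], [0.5988, 0.2107, 0.0953]] ((551.2012329101562, 75.09233093261719), (105.20558166503906, 269.2087707519531), 6.323299884796143)
0.003 11961 [[0.4882, -0.1133, 0.0061], [0.6578, 0.1477, 0.0127]] ((573.4985961914062, 14.241523742675781), (170.26092529296875, 269.0226135253906), 1.9592766761779785)
```

View pics/w1.png

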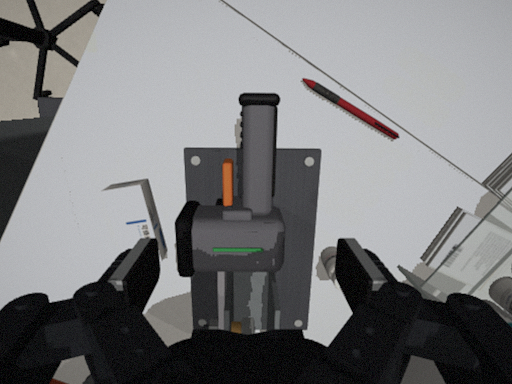

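The picture shows the orange trigger at about pixel (228,182), the grip to its right, and both fingers well clear of them. The base fit gives 170×269 mm and yaw 1.96°. Trigger, bolt and head agree on an origin near (0.5735, 0.0185), so I'm going down astride.

Request:
carry_out([
  [-0.027,0.051,0.4,0.016,1],
  [-0.027,0.051,0.8,0.016,1],
  [-0.027,0.051,0.8,0.016,1],
  [-0.027,0.051,0.8,0.016,1],
], force=20)

```text
clock: 3.6
position: [0.5701, 0.1289, 0.1357]
ee_rot: [0.696, 0.718, 0.001, 0.0]
ft_force: [0.2, -0.3, 1.0]
grip_width: 0.998
grasp_force: 0.0
```

Request:
carry_out([
  [0,0,0.12,0,1],
  [0,0,0.24,0,1],
  [0,0,0.366,0,1],
  [0,0,0.366,0,1],
  [0,0,0.366,0,1],
])

```text
clock: 4.22
position: [0.5694, 0.1278, 0.0786]
ee_rot: [0.696, 0.718, 0.0, 0.0]
ft_force: [-0.3, -0.8, 0.1]
grip_width: 1.006
grasp_force: 0.0
```

```bash
python3 - <<'E'
from h import *
o=manip.get_obs(); print(o["position"],o["ft_force"])
p=camera("scene"); im=p["img"]
u=cv2.resize(im[140:290,100:300],(800,600),interpolation=cv2.INTER_CUBIC); cv2.imwrite("pics/s2.png",u[:,:,::-1])
E
```

```text
[0.56941692 0.12782572 0.07857322] [-0.34409122 -0.77674953  0.14887588]
```

View pics/s2.png

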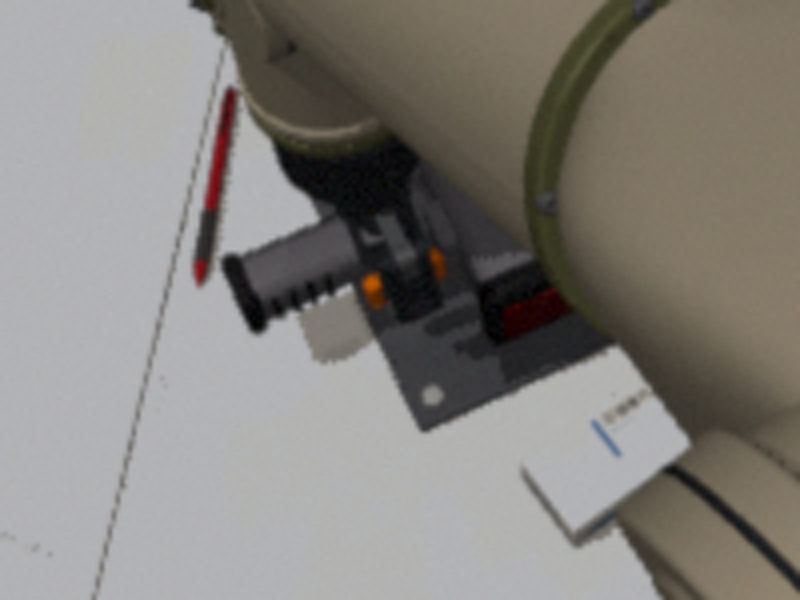

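The close-up shows the front finger in front of the orange trigger at about pixel (410,280), roughly mid-blade, with no contact force. Now the squeeze.

Request:
carry_out([
  [0,0,0,0,-1],
  [0,0,0,0,-1],
  [0,0,0,0,-1],
  [0,0,0,0,-1],
  [0,0,0,0,-1],
  [0,0,0,0,-1],
  [0,0,0,0,-1],
  [0,0,0,0,-1],
  [0,0,0,0,-1],
  [0,0,0,0,-1],
], force=25)

```text
clock: 5.52
position: [0.5653, 0.1287, 0.0784]
ee_rot: [0.696, 0.718, -0.003, -0.003]
ft_force: [-21.7, 0.5, 17.8]
grip_width: 0.548
grasp_force: 27.7
```

Request:
carry_out([
  [0,0,0,0,1],
  [0,0,0,0,1],
  [0,0,0,0,1],
  [0,0,0,0,1],
  [0,0,0,0,1],
  [0,0,0,0,1],
  [0,0,0,0,1],
  [0,0,0,0,1],
])

```text
clock: 6.52
position: [0.5692, 0.1279, 0.0784]
ee_rot: [0.696, 0.718, 0.0, -0.0]
ft_force: [0.3, -0.0, -0.2]
grip_width: 1.001
grasp_force: 0.0
```

```bash
python3 - <<'E'
from h import *
o=manip.get_obs(); print(o["position"],o["ft_force"],o["grip_width"])
p=camera("scene"); X=cloud(p)
for e in outline_of("trigger_blade",p)[:1]:
    m=e["region"]&(p["depth"]>0);Q=X[m]; print(e["conf"],len(Q),np.percentile(Q,[5,50,95],axis=0).round(4).tolist())
cv2.imwrite("pics/s3.png",cv2.resize(p["img"][140:290,100:300],(800,600))[:,:,::-1])
E
```

```text
[0.56919909 0.12793101 0.0784056 ] [ 0.33592652 -0.01524492 -0.15578429] 1.0008074404842535
0.34 167 [[0.5401, -0.2535, 0.0591], [0.5512, -0.2429, 0.0806], [0.5672, -0.2301, 0.0844]]
```

View pics/s3.png

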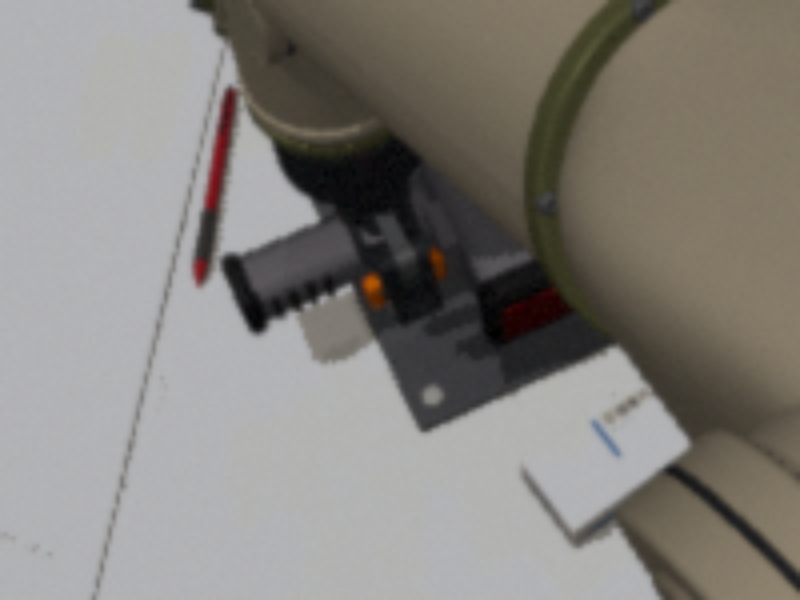

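The trigger is back out at rest and the gripper reads no force. I'm rising, then moving over the bracket gap with a quarter turn.

Request:
carry_out([
  [0,0,-0.15,0,1],
  [0,0,-0.5,0,1],
  [0,0,-0.9,0,1],
  [0,0,-1,0,1],
  [0,0,-1,0,1],
])

```text
clock: 7.25
position: [0.5695, 0.128, 0.229]
ee_rot: [0.696, 0.718, 0.001, 0.0]
ft_force: [-0.4, 0.7, -0.7]
grip_width: 1.002
grasp_force: 0.0
```

Request:
carry_out([
  [-0.42,-0.01,0,1,1],
  [-0.42,-0.01,0,1,1],
  [-0.42,-0.01,0,1,1],
  [-0.42,-0.01,0,1,1],
])

```text
clock: 7.75
position: [0.5688, 0.0648, 0.2263]
ee_rot: [0.858, 0.514, -0.002, -0.0]
ft_force: [-0.0, -0.7, 0.1]
grip_width: 0.997
grasp_force: 0.0
```

Request:
carry_out([
  [-0.373,0.197,0,1,1],
  [-0.373,0.197,0,1,1],
  [-0.373,0.197,0,1,1],
  [-0.373,0.197,0,1,1],
])

```text
clock: 8.25
position: [0.5688, 0.0018, 0.2273]
ee_rot: [0.961, 0.276, -0.001, 0.0]
ft_force: [0.5, -0.3, 0.1]
grip_width: 1.002
grasp_force: 0.0
```

Request:
carry_out([
  [-0.224,0.357,0,1,1],
  [-0.224,0.357,0,1,1],
  [-0.224,0.357,0,1,1],
  [-0.224,0.357,0,1,1],
  [-0.224,0.357,0,1,1],
])

```text
clock: 8.88
position: [0.5687, -0.0613, 0.2281]
ee_rot: [1.0, 0.019, -0.0, 0.0]
ft_force: [0.9, -0.3, -0.6]
grip_width: 0.999
grasp_force: 0.0
```

```bash
python3 - <<'E'
from h import *
o=manip.get_obs(); print(o["position"],o["ee_rot"],o["joint_pos"])
p=camera("wrist"); save(p,"w2.png"); X=cloud(p)
print("cam",-np.array(p["R"]).T@np.array(p["t"]))
for e in outline_of("bolt_head",p)[:2]:
    Q=X[e["region"]&(p["depth"]>0)]; print(e["conf"],len(Q),np.percentile(Q,[3,50,97],axis=0).round(4).tolist())
for e in outline_of("mount",p)[:1]:
    P=X[e["region"]&(p["depth"]>0)]; Q=P[(P[:,2]>.102)&(P[:,2]<.113)&(P[:,1]<-.02)]
    print(len(Q)); h,b=np.histogram(Q[:,0],np.arange(.53,.62,.003)); print(list(zip(b.round(3).tolist(),h.tolist())))
    print(np.percentile(Q[:,1],[1,99]))
E
```

```text
[ 0.56870172 -0.06128438  0.22805463] [ 9.99828377e-01  1.85244475e-02 -2.47304596e-04  4.70831396e-06] [-0.57014844  0.26726008  0.71288691  1.67334011 -0.18179901  1.26924992
 -1.35421236]
cam [ 0.64313814 -0.05826828  0.34890875]
0.77 385 [[0.5596, -0.0703, 0.0127], [0.5733, -0.0623, 0.0874], [0.5802, -0.0546, 0.091]]
1935
[(0.53, 0), (0.533, 0), (0.536, 0), (0.539, 0), (0.542, 0), (0.545, 163), (0.548, 419), (0.551, 338), (0.554, 0), (0.557, 0), (0.56, 0), (0.563, 0), (0.566, 0), (0.569, 0), (0.572, 0), (0.575, 0), (0.578, 0), (0.581, 0), (0.584, 0), (0.587, 0), (0.59, 0), (0.593, 0), (0.596, 15), (0.599, 279), (0.602, 468), (0.605, 253), (0.608, 0), (0.611, 0), (0.614, 0)]
[-0.11577087 -0.02101099]
```

View pics/w2.png

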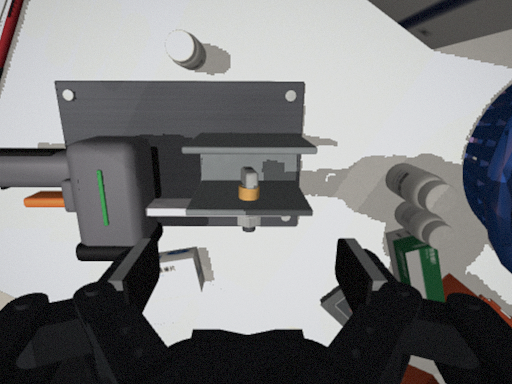

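The picture shows the bolt head upright bar at about pixel (249,178) with the brass bush at (248,192). It sits in the gap between the plates at rows 143 and 195, with nothing in the way. The plates and bolt confirm the origin at about (0.573, 0.019), so I'm descending.

Request:
carry_out([
  [0.035,0,0.2,0,1],
  [0.035,0,0.45,0,1],
  [0.035,0,0.6,0,1],
  [0.035,0,0.6,0,1],
  [0.035,0,0.6,0,1],
])

```text
clock: 9.65
position: [0.5746, -0.0616, 0.1395]
ee_rot: [1.0, 0.016, 0.001, 0.0]
ft_force: [-0.1, -0.0, 0.3]
grip_width: 0.997
grasp_force: 0.0
```

Request:
carry_out([
  [0,0,0.1,0,1],
  [0,0,0.2,0,1],
  [0,0,0.3,0,1],
  [0,0,0.4,0,1],
  [0,0,0.4,0,1],
  [0,0,0.4,0,1],
])

```text
clock: 10.4
position: [0.5743, -0.0616, 0.0786]
ee_rot: [1.0, 0.015, 0.0, 0.0]
ft_force: [-0.4, 0.3, 0.0]
grip_width: 1.0
grasp_force: 0.0
```

Request:
carry_out([
  [0,0,0,0,-1],
  [0,0,0,0,-1],
  [0,0,0,0,-1],
  [0,0,0,0,-1],
  [0,0,0,0,-1],
  [0,0,0,0,-1],
  [0,0,0,0,-1],
  [0,0,0,0,-1],
  [0,0,0,0,-1],
  [0,0,0,0,-1],
  [0,0,0,0,-1],
  [0,0,0,0,-1],
  [0,0,0,0,-1],
  [0,0,0,0,-1],
  [0,0,0,0,-1],
  [0,0,0,0,-1],
], force=50)

```text
clock: 12.4
position: [0.5744, -0.0626, 0.0789]
ee_rot: [1.0, 0.015, 0.001, 0.001]
ft_force: [-0.4, -5.2, 5.5]
grip_width: 0.132
grasp_force: 49.8
```

```bash
python3 - <<'E'
from h import *
o=manip.get_obs(); print(o["position"],o["ft_force"],o["torque"],o["grip_width"],o["grasp_force"])
p=camera("wrist"); save(p,"w3.png")
p=camera("scene"); print([(b["position"],b["conf"]) for b in boxes_of("trigger_blade",p)[:2]])
for q in ["med_box_6","tablet_bottle_41","ball_pen"]: print(q,[np.round(b["position"],3).tolist() for b in boxes_of(q,p)[:3]])
E
```

```text
[ 0.57436347 -0.06264601  0.07892252] [-0.36081674 -5.21461644  5.52837088] [-1.08399515  0.17585457  0.10559602] 0.13226076899492686 49.831300377845764
[([0.5341, 0.1232, 0.083], 0.47)]
med_box_6 [[0.414, 0.048, 0.03]]
tablet_bottle_41 [[0.675, 0.004, 0.046]]
ball_pen [[0.682, 0.202, 0.007]]
```

View pics/w3.png

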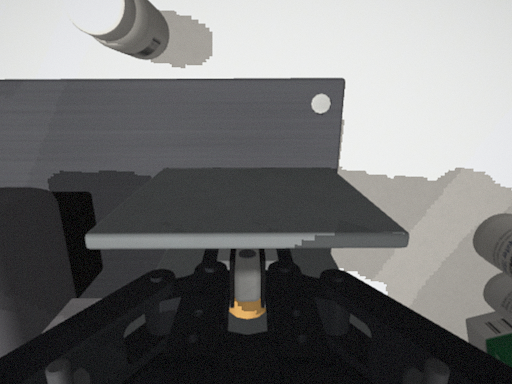

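The picture shows the head gripped squarely between the fingers at about pixel (247,275), with the bush just in front. The width matches the 12 mm flats and the bystanders are where they were.

```bash
python3 -c "
from workcell import ticket; print(ticket.hand_in())"
```

```text
the job is handed in; nothing more can be done
None
```

I squeezed the trigger home, it sprang back, and I let go of the scanner; the arm is now holding the T-bolt head across its flats at about 50 N and the job is handed in (no verdict came back).

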